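# Re-seat three samples on the cellar's test instruments

## Robot

A 6-joint arm with a two-finger parallel gripper is mounted at the origin on the work surface. World frame = base frame: x ahead of the robot, y to its left, z up, the work surface at z = 0. Lengths are in m, angles in rad, forces in N, time in s.
With the tool pointing down it reaches from about 0.25 to 0.725 m from the base axis. Payload 4 kg.
Tool frame: the origin (TCP) lies on the centre line of the jaws, within the pads' length; the fingertips stand 14 mm ahead of it and the grasp point (between the pads) lies 5 mm behind it; z points along the fingers, x is the direction in which the jaws open and shut, and the axes are right-handed (so a half turn about z gives the same grasp; the last joint's range is limited). The gripper opens to 85 mm and grips with 20 to 120 N. Pads are 22 mm wide; open, the fingers measure 114 mm over their backs; the gripper's body (76 mm by 85 mm) begins 54 mm behind the grasp point. The pads swing forward as they close: fully open they stand 13 mm farther back than shut.
Start: joints at [1.334, 0.241, 0.005, 1.335, 0, 1.571], TCP at [0.117, 0.486, 0.245] pointing down, gripper open.
Joint ranges: [-2.72, 2.72], [-1.05, 1.87], [-1.09, 1.28], [-1.99, 2.15], [-1.42, 1.44], [-3.14, 3.14]. Speed limits (rad/s): [2.79, 2.79, 3.14, 3.14, 3.14, 3.14].

## Interface

Orientations are given as a unit quaternion [x, y, z, w].
In Python, from workcell import bot gives the robot as it stands.
- The arm moves only by the tool play_rows, never from a script. Its argument "motion" is a list of rows, each an object with "fingers": the closure, from -1 (fully open) to 1 (shut), so that 0 is half open; "translation": the shift along the tool's x, y, z in cm, a list of three; "roll": the turn about the tool's z in degrees. A call has 1 to 20 rows; each row is the pose to reach, as a shift and turn from the pose commanded when the call began, along the tool's axes at that moment; what a row does not reach only later rows make up. A row lasts 1/12 s, in which the tool goes at most 41.7 mm and 7.16 degrees, less where a joint would pass 70% of its speed; a pose out of reach is approached as far as the arm can. A call with a gripper value outside its range is refused whole. The fingers move at their own pace and stop on an object; the grip force is fixed at half the most. Time passes only in rows, so rows that repeat a pose let the fingers close. It gives the time, the measured TCP pose, the force and the opening at its end, in the units of the state.
- bot.get_obs(): the state, without advancing time (a new reading comes with each control period).
- bot.camera(name): name is "scene" or "top" or "wrist"; returns a dict with "pixels" (420x560x3 uint8, red, green, blue), "intrinsics" (3x3 intrinsics, pixels), "k1" (the pictures are not rectified: a ray, as slopes to the right and down, at radius r is drawn at 1 + k1 r^2 times it, then the intrinsics apply), "world_to_cam" (4x4, takes a point from world to camera coordinates). Camera axes: x right, y down, z forward; pixel columns grow to the right and rows downward; lengths in m; the calibration is good to about 2 mm. A picture is of the moment at which its call begins. There is no depth.
- bot.job_done(): hands the job in, once; it reports no verdict.
The state is a dict: "clock": time; "joint_pos": joint angles; "joint_vel": joint speeds; "tau": joint torques, N m; "eef_pos": TCP position; "tool_rot": TCP orientation; "ft_force": force on the tool from outside, world axes, zero at the start; "ft_torque": the same for the moment, N m; "grip_width": finger opening in m.
Only numpy, scipy, OpenCV 4.12 (cv2) and the standard library are available. Lean on these libraries where they do the work, as an engineer would, in place of code of your own. Each camera call takes 0.05 s, during which the arm holds its last target. There are 200 camera calls.

## Task

On the cellar's test bench the three sample vessels have been put on the wrong instruments. Put the lidded jar on the scale, the open steel beaker on the stirrer and the bottle on the light plate, each upright in the middle of its plate and let go, parking one of them upright on the empty rubber mat on the way. Set them down gently, never letting one fall, and do not shift or knock over the measuring cylinder, the stopper or the hand capper that stand among them.

Things in the scene. Friction and masses are not known exactly. Their poses are not given: they have to be found in the camera images.
- jar: lidded sample jar, amber glass with a flat steel lid as wide as the jar: a plain upright cylinder 60 mm in diameter and 72 mm high (lid the top 18 mm; a shallow groove between), about 0.25 kg. Origin: centre of its underside, z up. Starts upright on the stirrer.
- beaker: open steel beaker, empty, 58 mm in outer diameter (60 mm at the rim), 90 mm high, wall 3 mm, about 0.15 kg; may be gripped across its outside. Origin: centre of its underside, z up. Starts upright on the light plate.
- bottle: small green glass bottle with a steel crown cap, 165 mm high: body 54 mm in diameter up to 85 mm, shoulder narrowing up to 122 mm, then a straight neck 26 mm in diameter to the top (cap about 30 mm across, the top 6 mm), about 0.32 kg; grip it by the neck. Origin: centre of its underside, z up. Starts upright on the scale.
- scale: bench scale, fixed: grey body 150 x 130 mm with a square steel pan 108 x 108 mm whose flat top is 42 mm above the bench (the pan does not sink). Origin: on the bench under the pan's centre. Its black display is towards its own -x, 70 mm from the origin.
- stirrer: laboratory stirrer, fixed and switched off: white body 150 x 125 mm with a round white plate 110 mm in diameter whose flat top is 65 mm above the bench. Origin: on the bench under the plate's centre; black knob on the side towards its own -x.
- lightplate: light plate for judging clarity, fixed: flat square aluminium box 136 x 136 mm with a white square panel 112 x 112 mm, its flat top 24 mm above the bench. Origin: on the bench under its centre.
- mat: round black rubber mat, fixed, empty at the start: 110 mm in diameter, flat top 8 mm above the bench; the free spot. Origin: on the bench under its centre.
- cylinder: bystander, loose: clear plastic measuring cylinder, tube 30 mm in diameter on a white round foot of 56 mm, 122 mm high. Origin: centre of its underside.
- stopper: bystander, loose: white plastic mushroom-headed bottle stopper standing upright, 31 mm in diameter, 47 mm high. Origin: centre of its underside.
- capper: bystander, loose: hand capper standing upright, a steel bell 48 mm in diameter with a dark wooden grip, 92 mm high. Origin: centre of its underside.
There are look-alikes about, which are no part of the job. Leave any red look-alike of the jar alone.

How it is judged:
On the way:
1. one of the three vessels stands upright and released on the rubber mat (((horizontal distance between jar and mat below 0.035 m and z of jar in the frame of mat between 0.003 and 0.013 m and angle between jar's own z axis and vertical below 0.1 rad and linear speed of jar below 0.02 m/s and angular speed of jar below 0.2 rad/s and contact force between the fingers and jar below 0.05 N) or (horizontal distance between beaker and mat below 0.035 m and z of beaker in the frame of mat between 0.003 and 0.013 m and angle between beaker's own z axis and vertical below 0.1 rad and linear speed of beaker below 0.02 m/s and angular speed of beaker below 0.2 rad/s and contact force between the fingers and beaker below 0.05 N) or (horizontal distance between bottle and mat below 0.035 m and z of bottle in the frame of mat between 0.003 and 0.013 m and angle between bottle's own z axis and vertical below 0.1 rad and linear speed of bottle below 0.02 m/s and angular speed of bottle below 0.2 rad/s and contact force between the fingers and bottle below 0.05 N))), for 0.2 s.
At the end, for the whole second after the job is handed in: The jar stands on the scale, the beaker on the stirrer and the bottle on the light plate, each upright (within 0.1 rad), resting on the plate (underside within 5 mm of its top), within 15 mm of the instrument's origin in plan, released and at rest (horizontal distance between jar and scale below 0.015 m and z of jar in the frame of scale between 0.037 and 0.047 m and angle between each of jar, beaker, bottle's own z axis and vertical below 0.1 rad and linear speed of each of jar, beaker, bottle below 0.02 m/s and angular speed of each of jar, beaker, bottle below 0.2 rad/s and contact force between the fingers and jar below 0.05 N and horizontal distance between beaker and stirrer below 0.015 m and z of beaker in the frame of stirrer between 0.06 and 0.07 m and contact force between the fingers and beaker below 0.05 N and horizontal distance between bottle and lightplate below 0.015 m and z of bottle in the frame of lightplate between 0.019 and 0.029 m and contact force between the fingers and bottle below 0.05 N); the robot touches nothing.
It fails at once if the measuring cylinder is shifted by more than 25 mm or tipped (distance of cylinder from where it was at the start of the episode above 0.025 m or angle between cylinder's own z axis and vertical above 0.35 rad).
It fails at once if the stopper is shifted by more than 25 mm or tipped (distance of stopper from where it was at the start of the episode above 0.025 m or angle between stopper's own z axis and vertical above 0.35 rad).
It fails at once if the hand capper is shifted by more than 25 mm or tipped (distance of capper from where it was at the start of the episode above 0.025 m or angle between capper's own z axis and vertical above 0.35 rad).
It fails at once if a vessel is dropped or slammed down (over 60 N between it and an instrument or the mat) (contact force between any of jar, beaker, bottle and scale above 60 N or contact force between any of jar, beaker, bottle and stirrer above 60 N or contact force between any of jar, beaker, bottle and lightplate above 60 N or contact force between any of jar, beaker, bottle and mat above 60 N).
It also fails if it takes over 115 s, if anything falls off the work surface, if the arm or the gripper's body presses on something with over 40 N, if the wrist force passes 120 N, or if a joint passes its speed limit or range.

## Working session

There is one attempt and no reset: what is moved stays moved. The work goes in short steps, Python scripts to look and compute and a tool call to move; the robot and the scene stay as the last step left them, time stands still between calls to the robot, and variables do not carry over. Pictures are saved under pics/ and viewed, about 12 in all and at most 16, crops included, and the job is handed in when it is done.

Besides the shell and the picture viewer there is one more tool, called as a command line: name --argument value ..., lists and objects as JSON in quotes. play_rows: Moves the arm, as the interface text tells. Its arguments: {"type":"object","properties":{"motion":{"type":"array","items":{"type":"object","properties":{"fingers":{"type":"number"},"translation":{"type":"array","items":{"type":"number"}},"roll":{"type":"number"}}}}},"required":["motion"]}

```bash
mkdir -p pics
cat > h.py <<'E'
import numpy as np, cv2
from workcell import bot
def snap(name,fn=None):
    c=bot.camera(name)
    if fn: cv2.imwrite('pics/'+fn,c['pixels'][:,:,::-1])
    np.savez('%s.npz'%name,**c)
    return c
def ray(c,u,v):
    K=c['intrinsics'];d=np.array([(u-K[0,2])/K[0,0],(v-K[1,2])/K[1,1]]);p=d.copy()
    for _ in range(30): p=d/(1+float(c['k1'])*(p@p))
    T=c['world_to_cam'];R=T[:3,:3];return -R.T@T[:3,3],R.T@np.array([p[0],p[1],1])
def at(c,u,v,z):
    o,d=ray(c,u,v);return (o+d*(z-o[2])/d[2])[:2].round(4)
def proj(c,P):
    T=c['world_to_cam'];q=T[:3,:3]@np.array(P)+T[:3,3];p=q[:2]/q[2];p=p*(1+float(c['k1'])*(p@p))
    K=c['intrinsics'];return np.array([K[0,0]*p[0]+K[0,2],K[1,1]*p[1]+K[1,2]]).round(1)
E
python3 - <<'E'
from h import *
for n in ('top','scene'):
    c=snap(n,n+'1.png'); T=c['world_to_cam']; print(n,(-T[:3,:3].T@T[:3,3]).round(3),c['k1'],c['intrinsics'][0])
o=bot.get_obs();print(o)
a=cv2.imread('pics/top1.png');cv2.imwrite('pics/top1b.png',cv2.resize(a,(800,600),interpolation=cv2.INTER_CUBIC))
a=cv2.imread('pics/scene1.png');cv2.imwrite('pics/scene1b.png',cv2.resize(a,(800,600),interpolation=cv2.INTER_CUBIC))
E
```

```text
top [0.417 0.03  1.129] -0.04244079674887716 [409.68143919   0.         279.85857808]
scene [1.315 0.061 0.686] -0.11640435555627789 [462.77105516   0.         285.37599945]
{'clock': 0.1, 'joint_pos': array([ 1.33400271e+00,  2.41380268e-01,  3.88426269e-03,  1.33523461e+00,
       -2.00689828e-06,  1.57079533e+00]), 'joint_vel': array([-0.00040634, -0.00310377,  0.00273811,  0.00027392, -0.00096322,
        0.00301081]), 'tau': array([ 1.37003548e-05, -3.73138118e+01,  2.53009897e+01,  1.08597928e-02,
        1.22491137e-06, -1.26784460e-06]), 'eef_pos': array([0.11716718, 0.4855218 , 0.24449035]), 'tool_rot': array([ 7.85679577e-01,  6.18632901e-01, -7.59246255e-04,  5.99095622e-04]), 'ft_force': array([ 0.59995226, -0.02451145,  0.12520739]), 'ft_torque': array([0.01559567, 0.01382783, 0.02995227]), 'grip_width': 0.08515134638271804}
```

View pics/top1b.png

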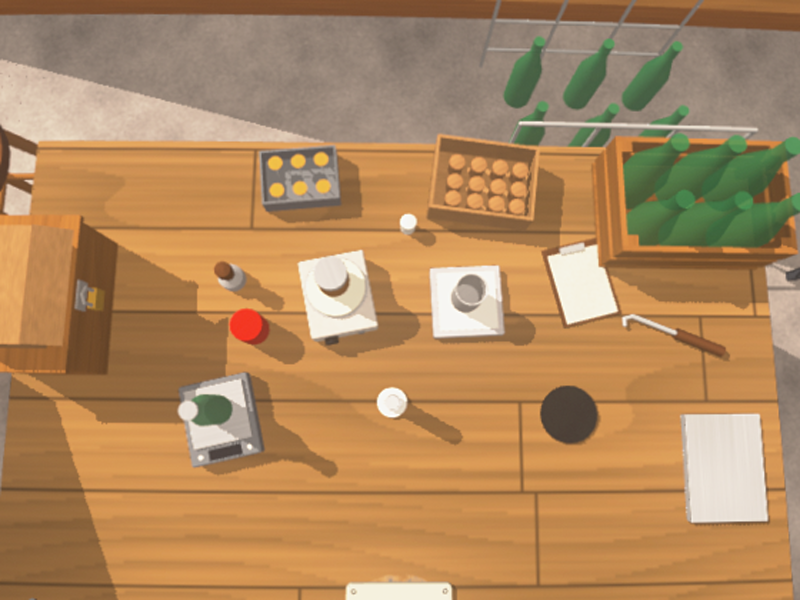

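View pics/scene1b.png

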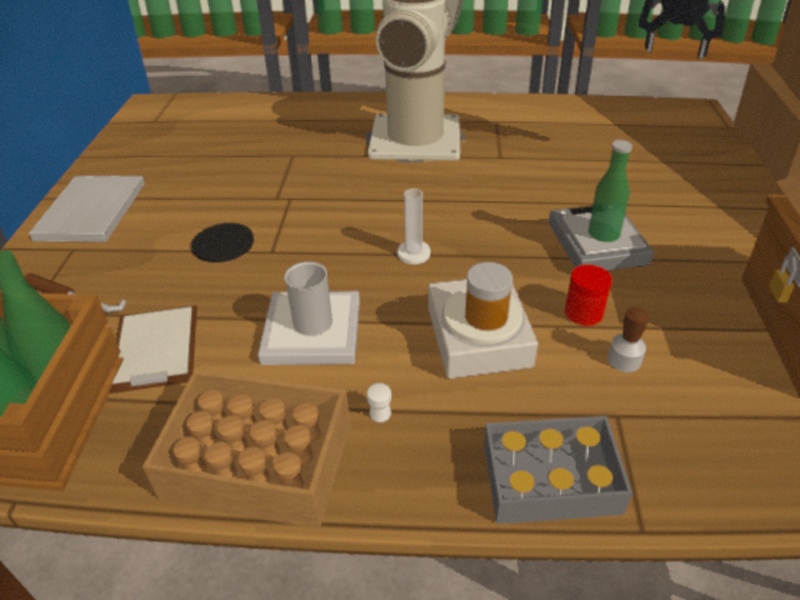

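The jar candidates are the amber jar with the steel lid on the stirrer (top view 331,277) and the red look-alike (248,325), so I choose the amber one. The bottle could be the one standing on the scale (neck at 190,410) or one of the crate bottles (700,200), so I choose the scale one. The beaker is at (468,292), with the measuring cylinder (392,402) as the other upright open vessel. The stopper is at (408,223), the capper at (228,275) and the mat at (568,414). I'll check with close crops.

Run:
```python
import numpy as np,cv2
from h import *
c=dict(np.load('top.npz'));a=c['pixels'][:,:,::-1]
# full-res crops of 100x75 scaled x4 -> 400x300 each; origins:
out=[]
for (x,y) in [(115,250),(195,165),(285,175),(350,257)]:
    out.append(cv2.resize(a[y:y+75,x:x+100],(400,300),interpolation=cv2.INTER_CUBIC))
cv2.imwrite('pics/crop1.png',np.vstack([np.hstack(out[:2]),np.hstack(out[2:])]))
print(c['world_to_cam'].round(3)); print(proj(c,bot.get_obs()['eef_pos']))
```

```text
[[ 0.004 -1.     0.026 -0.002]
 [-0.987 -0.008 -0.163  0.596]
 [ 0.163 -0.025 -0.986  1.046]
 [ 0.     0.     0.     1.   ]]
[ 44.1 430.1]
```

View pics/crop1.png

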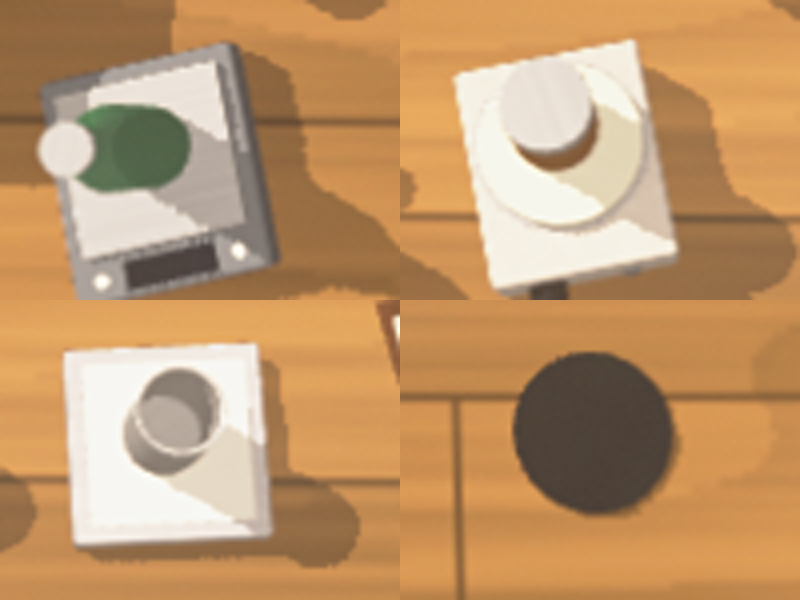

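Run:
```python
import numpy as np
from h import *
c=dict(np.load('top.npz'));s=dict(np.load('scene.npz'))
O=[(115,250),(195,165),(285,175),(350,257)]
f=lambda i,u,v:(O[i][0]+(u+.5)/4-.5,O[i][1]+(v+.5)/4-.5)
r={}
for n,i,u,v,z in [('scale',0,151,160,.042),('cap',0,66,150,.207),('lid',1,145,103,.137),('stirrer',1,160,144,.065),('light',2,167,145,.024),('rim',2,177.5,112,.114),('mat',3,194,133,.008)]:
    p=at(c,*f(i,u,v),z); r[n]=p; print(n,p,np.hypot(*p).round(3),'in scene view px',(proj(s,[*p,z])*800/560).round(0))
q=np.array
L=[at(c,*f(0,*k),.042) for k in [(58,92),(218,62),(245,228),(83,258)]]
print('pan sides',[np.linalg.norm(L[i]-L[i-1]).round(3) for i in range(4)],'yaw',np.degrees(np.arctan2(*(L[0]-L[3])[::-1])))
L=[at(c,*f(2,*k),.024) for k in [(63,52),(257,43),(272,237),(77,247)]]
print('light sides',[np.linalg.norm(L[i]-L[i-1]).round(3) for i in range(4)],'yaw',np.degrees(np.arctan2(*(L[0]-L[3])[::-1])))
for n,u,v,z in [('cyl',392,402,.01),('stopper',408,223,.047),('capper',222,268,.092),('red',248,325,.072)]: print(n,at(c,u*.7,v*.7,z))
# scene view base checks
for n,u,v,z in [('cylfoot',414,253,.005),('stopper',380,390,.047),('capper',634,312,.092),('red top',589,278,.072),('cap',620,146,.207),('lid',489,277,.137),('rim',307,274,.114),('mat',222,242,.008)]: print('scene',n,at(s,u*.7,v*.7,z))
```

```text
scale [0.3992 0.3333] 0.52 in scene view px [603. 229.]
cap [0.407  0.3345] 0.527 in scene view px [622. 144.]
lid [0.6439 0.1258] 0.656 in scene view px [490. 275.]
stirrer [0.6327 0.1222] 0.644 in scene view px [484. 310.]
light [ 0.6146 -0.1264] 0.627 in scene view px [312. 319.]
rim [ 0.6198 -0.1207] 0.631 in scene view px [308. 274.]
mat [ 0.4004 -0.3223] 0.514 in scene view px [223. 239.]
pan sides [np.float64(0.109), np.float64(0.106), np.float64(0.109), np.float64(0.106)] yaw 11.858745675252862
light sides [np.float64(0.136), np.float64(0.136), np.float64(0.136), np.float64(0.134)] yaw 3.7524182767318153
cyl [0.4225 0.0151]
stopper [ 0.7623 -0.0131]
capper [0.6598 0.3253]
red [0.5589 0.2781]
scene cylfoot [0.4271 0.0159]
scene stopper [ 0.7675 -0.0122]
scene capper [0.6602 0.3209]
scene red top [0.5662 0.2783]
scene cap [0.4145 0.3293]
scene lid [0.6476 0.1245]
scene rim [ 0.6208 -0.1221]
scene mat [ 0.4082 -0.3216]
```

play_rows --motion '[{"translation":[-4,5.3,-2],"roll":-7,"fingers":-1},{"translation":[-8,10.7,-2],"roll":-13.6,"fingers":-1},{"translation":[-47,63,-2],"roll":-13.6,"fingers":-1},{"translation":[-47,63,-2],"roll":-13.6,"fingers":-1},{"translation":[-47,63,-2],"roll":-13.6,"fingers":-1},{"translation":[-47,63,-2],"roll":-13.6,"fingers":-1},{"translation":[-47,63,-2],"roll":-13.6,"fingers":-1},{"translation":[-47,63,-2],"roll":-13.6,"fingers":-1},{"translation":[-47,63,-2],"roll":-13.6,"fingers":-1},{"translation":[-47,63,-2],"roll":-13.6,"fingers":-1},{"translation":[-47,63,-2],"roll":-13.6,"fingers":-1},{"translation":[-47,63,-2],"roll":-13.6,"fingers":-1},{"translation":[-47,63,-2],"roll":-13.6,"fingers":-1},{"translation":[-47,63,-2],"roll":-13.6,"fingers":-1},{"translation":[-47,63,-2],"roll":-13.6,"fingers":-1},{"translation":[-47,63,-2],"roll":-13.6,"fingers":-1},{"translation":[-47,63,-2],"roll":-13.6,"fingers":-1},{"translation":[-47,63,-2],"roll":-13.6,"fingers":-1},{"translation":[-47,63,-2],"roll":-13.6,"fingers":-1},{"translation":[-47,63,-2],"roll":-13.6,"fingers":-1}]'

```text
clock: 1.77
eef_pos: [0.6225, -0.1248, 0.2607]
tool_rot: [0.709, 0.705, -0.002, -0.0]
ft_force: [-0.6, 0.9, -1.1]
grip_width: 0.0852
```

Run:
```python
from h import *
c=snap('wrist','w1.png');o=bot.get_obs();print(o['eef_pos'],o['joint_pos'].round(2))
T=c['world_to_cam'];print((-T[:3,:3].T@T[:3,3]).round(3),T[2,:3].round(3))
for P in [(.6198,-.1207,.114),(.6146,-.1264,.024)]:print(proj(c,P))
```

```text
[ 0.62057619 -0.12199669  0.26143868] [-0.19  0.52  0.45  1.51 -0.   -0.19]
[ 0.54  -0.124  0.389] [ 0.32  -0.005 -0.947]
[283.9 197.9]
[277.4 168.8]
```

View pics/w1.png

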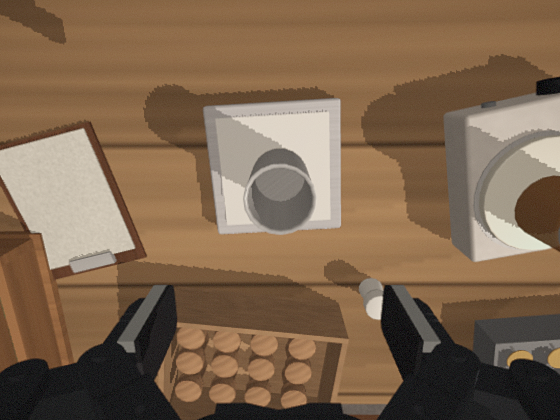

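Run:
```python
import numpy as np
from h import *
c=dict(np.load('wrist.npz'))
print('rim',at(c,280.5,199,.114))
L=[at(c,*k,.024) for k in [(206,107),(340,100),(341,227),(219,233)]];print('light',np.mean(L,0),[np.linalg.norm(L[i]-L[i-1]).round(3) for i in range(4)])
print('stopper',at(c,369,285,.047))
```

```text
rim [ 0.6207 -0.1234]
light [ 0.616325 -0.1273  ] [np.float64(0.132), np.float64(0.13), np.float64(0.131), np.float64(0.133)]
stopper [ 0.7369 -0.0286]
```

play_rows --motion '[{"translation":[0,0,3],"roll":0,"fingers":-1},{"translation":[0,0,6],"roll":0,"fingers":-1},{"translation":[0,0,9],"roll":0,"fingers":-1},{"translation":[0,0,12],"roll":0,"fingers":-1},{"translation":[0,0,14],"roll":0,"fingers":-1},{"translation":[0,0,16],"roll":0,"fingers":-1},{"translation":[0,0,17.5],"roll":0,"fingers":-1},{"translation":[0,0,18.2],"roll":0,"fingers":-1},{"translation":[0,0,18.2],"roll":0,"fingers":-0.6},{"translation":[0,0,18.2],"roll":0,"fingers":-0.4},{"translation":[0,0,18.2],"roll":0,"fingers":0},{"translation":[0,0,18.2],"roll":0,"fingers":0},{"translation":[0,0,18.2],"roll":0,"fingers":0},{"translation":[0,0,18.2],"roll":0,"fingers":0},{"translation":[0,0,18.2],"roll":0,"fingers":0},{"translation":[0,0,18.2],"roll":0,"fingers":0}]'

```text
clock: 3.15
eef_pos: [0.6204, -0.1186, 0.0848]
tool_rot: [0.707, 0.707, 0.001, 0.001]
ft_force: [-1.6, 1.2, 6.0]
grip_width: 0.0564
```

play_rows --motion '[{"translation":[0,0,-0.5],"roll":0,"fingers":0.5},{"translation":[0,0,-1.5],"roll":0,"fingers":0.5},{"translation":[0,0,-3],"roll":0,"fingers":0.5},{"translation":[0,0,-5],"roll":0,"fingers":0.5},{"translation":[0,0,-7],"roll":0,"fingers":0.5},{"translation":[-1,-1,-8],"roll":0,"fingers":0.5},{"translation":[-3,-3,-8.5],"roll":0,"fingers":0.5},{"translation":[-5,-5.5,-8.5],"roll":0,"fingers":0.5},{"translation":[-7,-8,-8.5],"roll":0,"fingers":0.5},{"translation":[-9,-10,-8.5],"roll":0,"fingers":0.5},{"translation":[-11,-12,-8.5],"roll":0,"fingers":0.5},{"translation":[-13,-14,-8.5],"roll":0,"fingers":0.5},{"translation":[-15,-16,-8.5],"roll":0,"fingers":0.5},{"translation":[-17,-18,-8.5],"roll":0,"fingers":0.5},{"translation":[-19,-20,-8.5],"roll":0,"fingers":0.5},{"translation":[-20,-21,-8.5],"roll":0,"fingers":0.5},{"translation":[-20.3,-21.7,-8.5],"roll":0,"fingers":0.5},{"translation":[-20.3,-21.7,-8.5],"roll":0,"fingers":0.5},{"translation":[-20.3,-21.7,-8.5],"roll":0,"fingers":0.5}]'

```text
clock: 4.73
eef_pos: [0.4021, -0.3215, 0.1683]
tool_rot: [0.707, 0.707, 0.0, -0.0]
ft_force: [1.3, 0.1, -1.6]
grip_width: 0.056
```

Run:
```python
from h import *
c=snap('wrist','w2.png');o=bot.get_obs();print(o['eef_pos'],o['grip_width'],o['ft_force'])
print(proj(c,(.4035,-.322,.008)))
```

```text
[ 0.40274116 -0.32124846  0.16833719] 0.05621370909800019 [ 0.35435949 -0.63278952 -1.95099905]
[277.8 197.6]
```

View pics/w2.png

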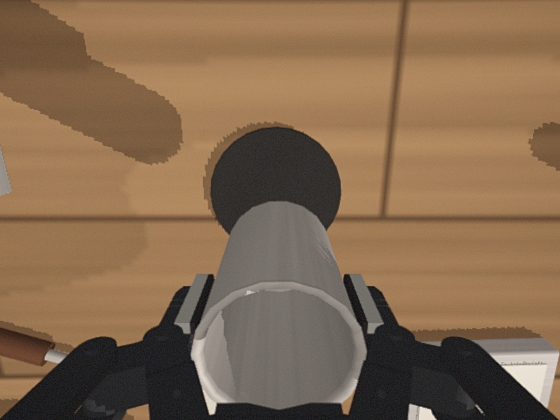

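play_rows --motion '[{"translation":[0,-0.2,2],"roll":0,"fingers":0.5},{"translation":[0,-0.2,4],"roll":0,"fingers":0.5},{"translation":[0,-0.2,6],"roll":0,"fingers":0.5},{"translation":[0,-0.2,7.5],"roll":0,"fingers":0.5},{"translation":[0,-0.2,8.5],"roll":0,"fingers":0.5},{"translation":[0,-0.2,9],"roll":0,"fingers":0.5},{"translation":[0,-0.2,9.3],"roll":0,"fingers":0.5},{"translation":[0,-0.2,9.5],"roll":0,"fingers":0.5},{"translation":[0,-0.2,9.6],"roll":0,"fingers":0.5},{"translation":[0,-0.2,9.7],"roll":0,"fingers":0.5},{"translation":[0,-0.2,9.8],"roll":0,"fingers":0.5},{"translation":[0,-0.2,9.9],"roll":0,"fingers":0.5},{"translation":[0,-0.2,9.9],"roll":0,"fingers":0.5},{"translation":[0,-0.2,9.9],"roll":0,"fingers":0.5}]'

```text
clock: 5.95
eef_pos: [0.4006, -0.3218, 0.0695]
tool_rot: [0.707, 0.707, 0.0, 0.0]
ft_force: [-0.7, 0.8, -2.6]
grip_width: 0.0558
```

play_rows --motion '[{"translation":[0,0,0.05],"roll":0,"fingers":0.5},{"translation":[0,0,0.1],"roll":0,"fingers":0.5},{"translation":[0,0,0.15],"roll":0,"fingers":0.5},{"translation":[0,0,0.2],"roll":0,"fingers":0.5},{"translation":[0,0,0.2],"roll":0,"fingers":0.5}]'

```text
clock: 6.37
eef_pos: [0.4007, -0.3219, 0.0688]
tool_rot: [0.707, 0.707, 0.0, 0.001]
ft_force: [-3.1, 1.8, 8.1]
grip_width: 0.056
```

play_rows --motion '[{"translation":[0,0,0],"roll":0,"fingers":-0.2},{"translation":[0,0,0],"roll":0,"fingers":-0.6},{"translation":[0,0,0],"roll":0,"fingers":-1},{"translation":[0,0,0],"roll":0,"fingers":-1},{"translation":[0,0,0],"roll":0,"fingers":-1},{"translation":[0,0,0],"roll":0,"fingers":-1},{"translation":[0,0,0],"roll":0,"fingers":-1},{"translation":[0,0,-1],"roll":0,"fingers":-1},{"translation":[0,0,-3],"roll":0,"fingers":-1},{"translation":[0,0,-6],"roll":0,"fingers":-1},{"translation":[0,0,-10],"roll":0,"fingers":-1},{"translation":[0,0,-14],"roll":0,"fingers":-1},{"translation":[0,0,-18],"roll":0,"fingers":-1},{"translation":[0,0,-22],"roll":0,"fingers":-1},{"translation":[0,0,-23.5],"roll":0,"fingers":-1},{"translation":[0,0,-23.5],"roll":0,"fingers":-1}]'

```text
clock: 7.7
eef_pos: [0.4023, -0.3231, 0.3086]
tool_rot: [0.707, 0.707, 0.001, 0.006]
ft_force: [-0.6, -0.1, -0.1]
grip_width: 0.0854
```

play_rows --motion '[{"translation":[4,0,0],"roll":0,"fingers":-1},{"translation":[8,0,0],"roll":0,"fingers":-1},{"translation":[12,0,0],"roll":0,"fingers":-1},{"translation":[16,0,0],"roll":0,"fingers":-1},{"translation":[20,0,0],"roll":0,"fingers":-1},{"translation":[24,0,0],"roll":0,"fingers":-1},{"translation":[28,0,0],"roll":0,"fingers":-1},{"translation":[32,0,0],"roll":0,"fingers":-1},{"translation":[36,0,0],"roll":0,"fingers":-1},{"translation":[40,0,0],"roll":0,"fingers":-1},{"translation":[44,0.5,0],"roll":0,"fingers":-1},{"translation":[48,0.5,0],"roll":0,"fingers":-1},{"translation":[52,0.5,0],"roll":0,"fingers":-1},{"translation":[56,0.5,0],"roll":0,"fingers":-1},{"translation":[60,0.5,0],"roll":0,"fingers":-1},{"translation":[63,0.5,0],"roll":0,"fingers":-1},{"translation":[65,0.5,0],"roll":0,"fingers":-1},{"translation":[65.5,0.5,0],"roll":0,"fingers":-1},{"translation":[65.5,0.5,0],"roll":0,"fingers":-1},{"translation":[65.5,0.5,0],"roll":0,"fingers":-1}]'

```text
clock: 9.37
eef_pos: [0.4048, 0.3324, 0.3017]
tool_rot: [0.707, 0.707, -0.001, 0.0]
ft_force: [0.5, -0.5, 0.4]
grip_width: 0.0852
```

Run:
```python
from h import *
c=snap('wrist');o=bot.get_obs();print(o['eef_pos'],o['joint_pos'].round(2))
t=snap('top')
a=c['pixels'][:,:,::-1];b=t['pixels'][200:360,330:490,::-1]
cv2.imwrite('pics/w3.png',np.hstack([a,np.vstack([cv2.resize(b,(240,240)),np.zeros((180,240,3),np.uint8)])]))
print(proj(c,(.407,.3345,.207)),proj(c,(.399,.333,.042)))
```

```text
[0.40502669 0.33202    0.3020856 ] [ 0.69  0.27  0.2   1.49 -0.    0.69]
[281.7 226.6] [279.5 166.2]
```

View pics/w3.png

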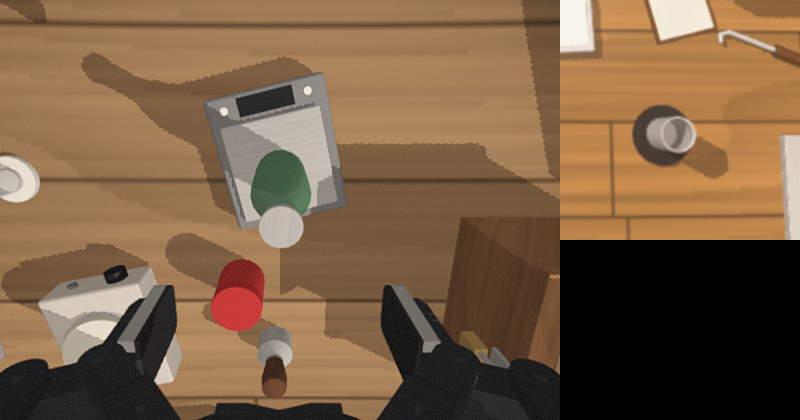

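play_rows --motion '[{"translation":[0.2,0.2,2],"roll":0,"fingers":-1},{"translation":[0.2,0.2,5],"roll":0,"fingers":-1},{"translation":[0.2,0.2,8],"roll":0,"fingers":-1},{"translation":[0.2,0.2,10],"roll":0,"fingers":-1},{"translation":[0.2,0.2,11.5],"roll":0,"fingers":-1},{"translation":[0.2,0.2,12.3],"roll":0,"fingers":-1},{"translation":[0.2,0.2,12.5],"roll":0,"fingers":-0.7},{"translation":[0.2,0.2,12.5],"roll":0,"fingers":-0.4},{"translation":[0.2,0.2,12.5],"roll":0,"fingers":-0.1},{"translation":[0.2,0.2,12.5],"roll":0,"fingers":0.1},{"translation":[0.2,0.2,12.5],"roll":0,"fingers":0.25},{"translation":[0.2,0.2,12.5],"roll":0,"fingers":0.35},{"translation":[0.2,0.2,12.5],"roll":0,"fingers":0.45},{"translation":[0.2,0.2,12.5],"roll":0,"fingers":0.6},{"translation":[0.2,0.2,12.5],"roll":0,"fingers":0.8},{"translation":[0.2,0.2,12.5],"roll":0,"fingers":0.8},{"translation":[0.2,0.2,12.5],"roll":0,"fingers":0.8}]'

```text
clock: 10.88
eef_pos: [0.4076, 0.335, 0.1783]
tool_rot: [0.707, 0.707, 0.0, 0.001]
ft_force: [-1.0, -3.3, 5.8]
grip_width: 0.0249
```

play_rows --motion '[{"translation":[0,0,-0.5],"roll":0,"fingers":0.9},{"translation":[0,0,-1.5],"roll":0,"fingers":0.9},{"translation":[0,0,-3],"roll":0,"fingers":0.9},{"translation":[0,0,-5],"roll":0,"fingers":0.9},{"translation":[0,0,-7],"roll":0,"fingers":0.9},{"translation":[0,0,-9],"roll":0,"fingers":0.9},{"translation":[-0.7,0.3,-10],"roll":0,"fingers":0.9},{"translation":[-2,0.9,-10],"roll":0,"fingers":0.9},{"translation":[-4,1.8,-10],"roll":0,"fingers":0.9},{"translation":[-6.5,2.9,-10],"roll":0,"fingers":0.9},{"translation":[-9,4,-10],"roll":0,"fingers":0.9},{"translation":[-11.5,5.1,-10],"roll":0,"fingers":0.9},{"translation":[-14,6.2,-10],"roll":0,"fingers":0.9},{"translation":[-16.5,7.4,-10],"roll":0,"fingers":0.9},{"translation":[-19,8.5,-10],"roll":0,"fingers":0.9},{"translation":[-21.5,9.7,-10],"roll":0,"fingers":0.9},{"translation":[-24,10.8,-10],"roll":0,"fingers":0.9},{"translation":[-26.5,11.9,-10],"roll":0,"fingers":0.9},{"translation":[-29,13,-10],"roll":0,"fingers":0.9},{"translation":[-31.5,14.2,-10],"roll":0,"fingers":0.9}]'

```text
clock: 12.55
eef_pos: [0.5491, 0.0186, 0.2767]
tool_rot: [0.707, 0.707, -0.001, -0.001]
ft_force: [1.3, 0.7, -3.9]
grip_width: 0.0246
```

play_rows --motion '[{"translation":[-2.5,1.1,0],"roll":0,"fingers":0.9},{"translation":[-5,2.2,0],"roll":0,"fingers":0.9},{"translation":[-7.5,3.4,0],"roll":0,"fingers":0.9},{"translation":[-10,4.5,0],"roll":0,"fingers":0.9},{"translation":[-12,5.4,0],"roll":0,"fingers":0.9},{"translation":[-13.5,6.1,0],"roll":0,"fingers":0.9},{"translation":[-14.3,6.5,0],"roll":0,"fingers":0.9},{"translation":[-14.6,6.7,0],"roll":0,"fingers":0.9},{"translation":[-14.6,6.7,0],"roll":0,"fingers":0.9},{"translation":[-14.6,6.7,0],"roll":0,"fingers":0.9}]'

```text
clock: 13.38
eef_pos: [0.6161, -0.1249, 0.277]
tool_rot: [0.707, 0.708, -0.0, -0.001]
ft_force: [-0.2, 0.2, -4.7]
grip_width: 0.0248
```

Run:
```python
from h import *
c=snap('wrist');s=snap('scene');o=bot.get_obs();print(o['clock'],o['eef_pos'],o['grip_width'],o['ft_force'])
a=c['pixels'][:,:,::-1];b=s['pixels'][60:280,140:300,::-1]
cv2.imwrite('pics/w4.png',np.hstack([a,cv2.resize(b,(240,330))if 0 else np.vstack([cv2.resize(b,(240,330)),np.zeros((90,240,3),np.uint8)])]))
print(proj(c,(.6155,-.127,.024)))
```

```text
13.4833 [ 0.61612856 -0.12447765  0.27744492] 0.024637040197314285 [ 0.33917835  0.63460878 -4.79582841]
[276.4 172.2]
```

View pics/w4.png

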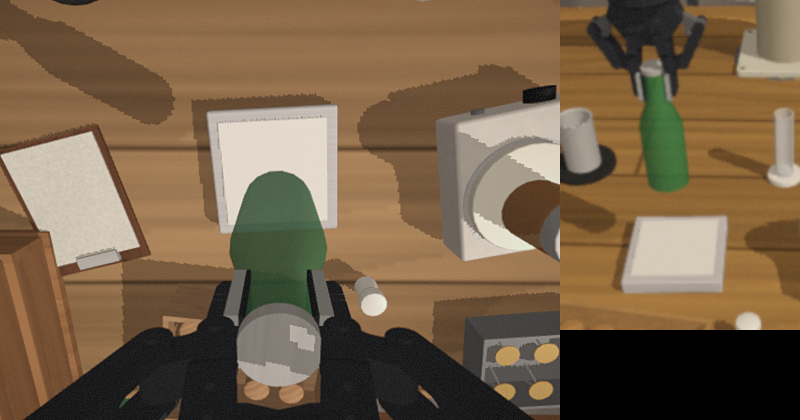

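Run:
```python
from h import *
c=dict(np.load('wrist.npz'));s=dict(np.load('scene.npz'))
x,y,z=.6163,-.1245,.2774
zb=z-.1363
for nm,P in [('cap',(x,y,zb+.165)),('base -x edge',(x-.027,y,zb)),('base+5deg',(x-.027-.012,y,zb)),('body top -x',(x-.027,y,zb+.085))]: print(nm,proj(c,P))
for P in [(x,y,zb+.165),(x,y,zb),(x+.027,y,zb)]: 
    p=proj(s,P);print(p,((p-[140,60])*1.5+[560,0]))
L=[at(c,*k,.024) for k in [(207,112),(336,105),(338,226),(219,232)]];print('light',np.mean(L,0),[np.linalg.norm(L[i]-L[i-1]).round(3) for i in range(4)])
```

```text
cap [279.2 352.6]
base -x edge [278.9 170.8]
base+5deg [278.9 154.7]
body top -x [279.  204.5]
[201.5 103.4] [652.25  65.1 ]
[212.5 179.5] [668.75 179.25]
[210.1 188.2] [665.15 192.3 ]
light [ 0.615525 -0.128525] [np.float64(0.132), np.float64(0.131), np.float64(0.131), np.float64(0.136)]
```

play_rows --motion '[{"translation":[-0.2,0,1],"roll":0,"fingers":0.9},{"translation":[-0.3,0,3],"roll":0,"fingers":0.9},{"translation":[-0.3,0,5],"roll":0,"fingers":0.9},{"translation":[-0.3,0,7],"roll":0,"fingers":0.9},{"translation":[-0.3,0,9],"roll":0,"fingers":0.9},{"translation":[-0.3,0,10.3],"roll":0,"fingers":0.9},{"translation":[-0.3,0,11],"roll":0,"fingers":0.9},{"translation":[-0.3,0,11.3],"roll":0,"fingers":0.9},{"translation":[-0.3,0,11.4],"roll":0,"fingers":0.9},{"translation":[-0.3,0,11.5],"roll":0,"fingers":0.9},{"translation":[-0.3,0,11.6],"roll":0,"fingers":0.9},{"translation":[-0.3,0,11.65],"roll":0,"fingers":0.9},{"translation":[-0.3,0,11.65],"roll":0,"fingers":0.9}]'

```text
clock: 14.57
eef_pos: [0.6168, -0.1287, 0.1615]
tool_rot: [0.707, 0.707, 0.0, 0.001]
ft_force: [-0.8, -0.0, -4.9]
grip_width: 0.0244
```

play_rows --motion '[{"translation":[0,-0.1,0.05],"roll":0,"fingers":0.9},{"translation":[0,-0.1,0.1],"roll":0,"fingers":0.9},{"translation":[0,-0.1,0.15],"roll":0,"fingers":0.9},{"translation":[0,-0.1,0.2],"roll":0,"fingers":0.9},{"translation":[0,-0.1,0.2],"roll":0,"fingers":0.9}]'

```text
clock: 14.98
eef_pos: [0.6158, -0.1288, 0.1603]
tool_rot: [0.707, 0.707, 0.0, 0.001]
ft_force: [-2.5, 0.0, 5.1]
grip_width: 0.0246
```

play_rows --motion '[{"translation":[0,0,0],"roll":0,"fingers":0.4},{"translation":[0,0,0],"roll":0,"fingers":0.1},{"translation":[0,0,0],"roll":0,"fingers":-0.3},{"translation":[0,0,0],"roll":0,"fingers":-0.8},{"translation":[0,0,0],"roll":0,"fingers":-1},{"translation":[0,0,0],"roll":0,"fingers":-1},{"translation":[0,0,0],"roll":0,"fingers":-1},{"translation":[0,0,-1],"roll":0,"fingers":-1},{"translation":[0,0,-3],"roll":0,"fingers":-1},{"translation":[0,0,-6],"roll":0,"fingers":-1},{"translation":[0,0,-9],"roll":0,"fingers":-1},{"translation":[0,0,-12],"roll":0,"fingers":-1},{"translation":[0,0,-13],"roll":0,"fingers":-1},{"translation":[3,0.3,-13],"roll":0,"fingers":-1},{"translation":[7,0.7,-13],"roll":0,"fingers":-1},{"translation":[11,1.2,-13],"roll":0,"fingers":-1},{"translation":[15,1.6,-13],"roll":0,"fingers":-1},{"translation":[19,2,-13],"roll":0,"fingers":-1},{"translation":[23,2.5,-13],"roll":0,"fingers":-1},{"translation":[25.4,2.8,-13],"roll":0,"fingers":-1}]'

```text
clock: 16.65
eef_pos: [0.6431, 0.1297, 0.2896]
tool_rot: [0.706, 0.708, 0.001, -0.0]
ft_force: [1.1, -0.7, 0.0]
grip_width: 0.0854
```

Run:
```python
from h import *
bot.camera('top')
c=snap('wrist');s=snap('scene');t=snap('top');o=bot.get_obs();print(o['clock'],o['eef_pos'],o['grip_width'],o['joint_pos'].round(2))
a=c['pixels'][:,:,::-1];b=s['pixels'][120:280,150:310,::-1]
cv2.imwrite('pics/w5.png',np.hstack([a,np.vstack([cv2.resize(b,(240,240)),cv2.resize(t['pixels'][160:280,280:440,::-1],(240,180))])]))
print(proj(c,(.644,.1258,.137)),proj(c,(.6327,.1222,.065)))
```

```text
16.85 [0.64321168 0.12620409 0.28915373] 0.08543810257066867 [ 0.19  0.57  0.6   1.61 -0.    0.19]
[268.4 199.6] [266.5 168. ]
```

View pics/w5.png

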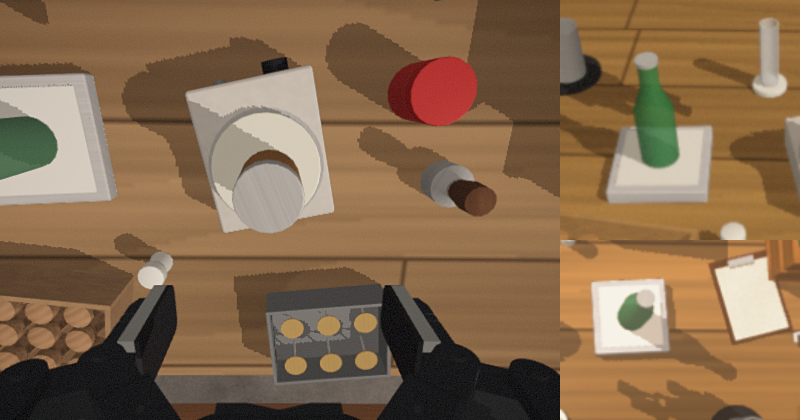

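play_rows --motion '[{"translation":[0,0,2],"roll":0,"fingers":-1},{"translation":[0,0,5],"roll":0,"fingers":-1},{"translation":[0,0,8],"roll":0,"fingers":-1},{"translation":[0,0,11],"roll":0,"fingers":-1},{"translation":[0,0,14],"roll":0,"fingers":-1},{"translation":[0,0,16],"roll":0,"fingers":-1},{"translation":[0,0,17.5],"roll":0,"fingers":-1},{"translation":[0,0,18.5],"roll":0,"fingers":-1},{"translation":[0,0,18.7],"roll":0,"fingers":-0.7},{"translation":[0,0,18.7],"roll":0,"fingers":-0.5},{"translation":[0,0,18.7],"roll":0,"fingers":-0.3},{"translation":[0,0,18.7],"roll":0,"fingers":0},{"translation":[0,0,18.7],"roll":0,"fingers":0.5},{"translation":[0,0,18.7],"roll":0,"fingers":0.5},{"translation":[0,0,18.7],"roll":0,"fingers":0.5},{"translation":[0,0,18.7],"roll":0,"fingers":0.5}]'

```text
clock: 18.18
eef_pos: [0.6441, 0.1254, 0.103]
tool_rot: [0.707, 0.707, 0.001, 0.001]
ft_force: [0.1, -0.6, 4.5]
grip_width: 0.0588
```

play_rows --motion '[{"translation":[0,0,-0.5],"roll":0,"fingers":0.6},{"translation":[0,0,-1.5],"roll":0,"fingers":0.6},{"translation":[0,0,-3],"roll":0,"fingers":0.6},{"translation":[0,0,-5],"roll":0,"fingers":0.6},{"translation":[0,0,-7],"roll":0,"fingers":0.6},{"translation":[0.6,-0.8,-8],"roll":0,"fingers":0.6},{"translation":[2,-2.4,-8],"roll":0,"fingers":0.6},{"translation":[4,-4.7,-8],"roll":0,"fingers":0.6},{"translation":[6,-7.1,-8],"roll":0,"fingers":0.6},{"translation":[8,-9.5,-8],"roll":0,"fingers":0.6},{"translation":[10,-11.8,-8],"roll":0,"fingers":0.6},{"translation":[12,-14.2,-8],"roll":0,"fingers":0.6},{"translation":[14,-16.6,-8],"roll":0,"fingers":0.6},{"translation":[16,-18.9,-8],"roll":0,"fingers":0.6},{"translation":[18,-21.3,-8],"roll":0,"fingers":0.6},{"translation":[19.8,-23.4,-8],"roll":0,"fingers":0.6},{"translation":[20.5,-24.3,-8],"roll":0,"fingers":0.6},{"translation":[20.7,-24.5,-8],"roll":0,"fingers":0.6},{"translation":[20.7,-24.5,-8],"roll":0,"fingers":0.6},{"translation":[20.7,-24.5,-8],"roll":0,"fingers":0.6}]'

```text
clock: 19.85
eef_pos: [0.3987, 0.3318, 0.1818]
tool_rot: [0.707, 0.707, 0.0, 0.0]
ft_force: [0.3, -0.4, -2.0]
grip_width: 0.0591
```

Run:
```python
from h import *
c=snap('wrist');o=bot.get_obs();print(o['clock'],o['eef_pos'],o['grip_width'],o['ft_force'])
cv2.imwrite('pics/w6.png',c['pixels'][:,:,::-1])
x,y,z=o['eef_pos'];zb=z-.038
print('scale',proj(c,(.3985,.333,.042)),'jar base edge',proj(c,(x-.03,y,zb)),'lid',proj(c,(x,y,zb+.072)))
```

```text
19.9 [0.3989844  0.33160956 0.18178284] 0.05887773085186768 [-0.16109087 -0.41251854 -3.26680134]
scale [280.1 203. ] jar base edge [277.9 206.5] lid [277.2 363.3]
```

View pics/w6.png

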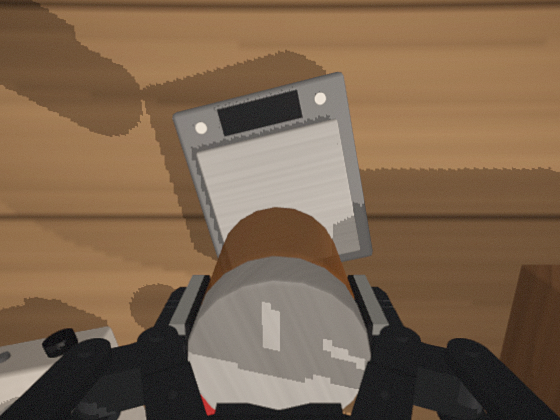

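Run:
```python
from h import *
c=dict(np.load('wrist.npz'))
a,b=at(c,197,151,.042),at(c,337,120,.042);d=b-a;L=np.hypot(*d);n=np.array([-d[1],d[0]])/L
if n[0]<0:n=-n
print(a,b,L,'centre',(a+b)/2+n*.054)
```

```text
[0.3582 0.2712] [0.3358 0.374 ] 0.10521216659683423 centre [0.39976196 0.33409677]
```

play_rows --motion '[{"translation":[0.1,0,1],"roll":0,"fingers":0.6},{"translation":[0.1,0,3],"roll":0,"fingers":0.6},{"translation":[0.1,0,5],"roll":0,"fingers":0.6},{"translation":[0.1,0,7],"roll":0,"fingers":0.6},{"translation":[0.1,0,8.5],"roll":0,"fingers":0.6},{"translation":[0.1,0,9.3],"roll":0,"fingers":0.6},{"translation":[0.1,0,9.7],"roll":0,"fingers":0.6},{"translation":[0.1,0,9.9],"roll":0,"fingers":0.6},{"translation":[0.1,0,10],"roll":0,"fingers":0.6},{"translation":[0.1,0,10.1],"roll":0,"fingers":0.6},{"translation":[0.1,0,10.15],"roll":0,"fingers":0.6},{"translation":[0.1,0,10.2],"roll":0,"fingers":0.6},{"translation":[0.1,0,10.2],"roll":0,"fingers":0.6}]'

```text
clock: 20.98
eef_pos: [0.3984, 0.3335, 0.0803]
tool_rot: [0.707, 0.707, 0.001, 0.0]
ft_force: [0.4, 0.2, -2.2]
grip_width: 0.0587
```

play_rows --motion '[{"translation":[0,0,0.05],"roll":0,"fingers":0.6},{"translation":[0,0,0.1],"roll":0,"fingers":0.6},{"translation":[0,0,0.15],"roll":0,"fingers":0.6},{"translation":[0,0,0.15],"roll":0,"fingers":0.6}]'

```text
clock: 21.32
eef_pos: [0.3985, 0.3335, 0.08]
tool_rot: [0.707, 0.707, 0.001, 0.0]
ft_force: [-2.6, -1.4, 7.6]
grip_width: 0.0585
```

play_rows --motion '[{"translation":[0,0,0],"roll":0,"fingers":-0.2},{"translation":[0,0,0],"roll":0,"fingers":-0.6},{"translation":[0,0,0],"roll":0,"fingers":-1},{"translation":[0,0,0],"roll":0,"fingers":-1},{"translation":[0,0,0],"roll":0,"fingers":-1},{"translation":[0,0,0],"roll":0,"fingers":-1},{"translation":[0,0,-1],"roll":0,"fingers":-1},{"translation":[0,0,-3],"roll":0,"fingers":-1},{"translation":[0,0,-6],"roll":0,"fingers":-1},{"translation":[0,0,-10],"roll":0,"fingers":-1},{"translation":[0,0,-14],"roll":0,"fingers":-1},{"translation":[0,0,-18],"roll":0,"fingers":-1},{"translation":[0,0,-19],"roll":0,"fingers":-1},{"translation":[0,0,-19],"roll":0,"fingers":-1}]'

```text
clock: 22.48
eef_pos: [0.4, 0.3347, 0.2735]
tool_rot: [0.707, 0.707, 0.005, 0.0]
ft_force: [-0.4, -0.3, 0.6]
grip_width: 0.0852
```

play_rows --motion '[{"translation":[-4,0,0],"roll":0,"fingers":-1},{"translation":[-8,0,0],"roll":0,"fingers":-1},{"translation":[-12,0,0],"roll":0,"fingers":-1},{"translation":[-16,0,0],"roll":0,"fingers":-1},{"translation":[-20,0,0],"roll":0,"fingers":-1},{"translation":[-24,0,0],"roll":0,"fingers":-1},{"translation":[-28,0,0],"roll":0,"fingers":-1},{"translation":[-32,0,0],"roll":0,"fingers":-1},{"translation":[-36,0,0],"roll":0,"fingers":-1},{"translation":[-40,0,0],"roll":0,"fingers":-1},{"translation":[-44,0,0],"roll":0,"fingers":-1},{"translation":[-48,0,0],"roll":0,"fingers":-1},{"translation":[-52,0,0],"roll":0,"fingers":-1},{"translation":[-56,0,0],"roll":0,"fingers":-1},{"translation":[-60,0.2,0],"roll":0,"fingers":-1},{"translation":[-63,0.2,0],"roll":0,"fingers":-1},{"translation":[-65,0.2,0],"roll":0,"fingers":-1},{"translation":[-65.5,0.2,0],"roll":0,"fingers":-1},{"translation":[-65.5,0.2,0],"roll":0,"fingers":-1},{"translation":[-65.5,0.2,0],"roll":0,"fingers":-1}]'

```text
clock: 24.15
eef_pos: [0.4, -0.3208, 0.2672]
tool_rot: [0.707, 0.707, 0.0, -0.001]
ft_force: [-0.4, 0.3, -0.2]
grip_width: 0.0855
```

Run:
```python
from h import *
c=snap('wrist');t=snap('top');o=bot.get_obs();print(o['clock'],o['eef_pos'],o['grip_width'],o['joint_pos'].round(2))
a=c['pixels'][:,:,::-1]
cv2.imwrite('pics/w7.png',np.hstack([a,np.vstack([cv2.resize(t['pixels'][230:350,100:220,::-1],(240,240)),np.zeros((180,240,3),np.uint8)])]))
print(proj(c,(.401,-.322,.098)))
```

```text
24.25 [ 0.40045745 -0.32029685  0.26798884] 0.08514713954738398 [-0.67  0.26  0.09  1.4   0.   -0.68]
[276.8 194.7]
```

View pics/w7.png

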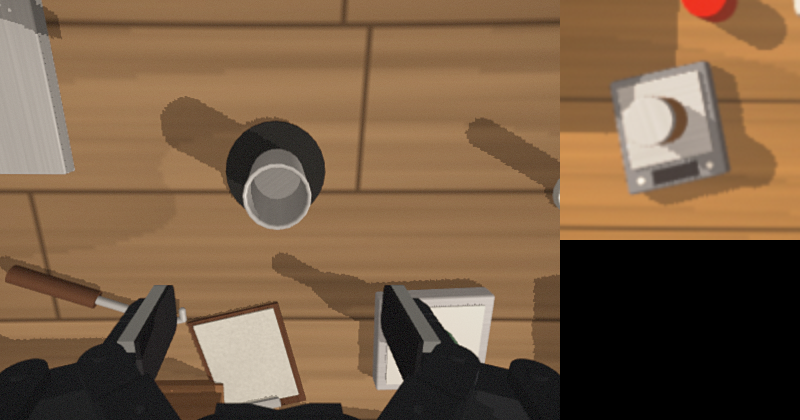

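play_rows --motion '[{"translation":[-0.1,0,3],"roll":0,"fingers":-1},{"translation":[-0.1,0,6],"roll":0,"fingers":-1},{"translation":[-0.1,0,9],"roll":0,"fingers":-1},{"translation":[-0.1,0,12],"roll":0,"fingers":-1},{"translation":[-0.1,0,15],"roll":0,"fingers":-1},{"translation":[-0.1,0,17.5],"roll":0,"fingers":-1},{"translation":[-0.1,0,19.3],"roll":0,"fingers":-1},{"translation":[-0.1,0,19.9],"roll":0,"fingers":-1},{"translation":[-0.1,0,19.9],"roll":0,"fingers":-0.7},{"translation":[-0.1,0,19.9],"roll":0,"fingers":-0.5},{"translation":[-0.1,0,19.9],"roll":0,"fingers":-0.3},{"translation":[-0.1,0,19.9],"roll":0,"fingers":0},{"translation":[-0.1,0,19.9],"roll":0,"fingers":0.5},{"translation":[-0.1,0,19.9],"roll":0,"fingers":0.5},{"translation":[-0.1,0,19.9],"roll":0,"fingers":0.5},{"translation":[-0.1,0,19.9],"roll":0,"fingers":0.5}]'

```text
clock: 25.58
eef_pos: [0.4018, -0.323, 0.0712]
tool_rot: [0.707, 0.707, 0.001, 0.002]
ft_force: [0.3, 1.8, 6.9]
grip_width: 0.0561
```

play_rows --motion '[{"translation":[0,0,-0.5],"roll":0,"fingers":0.6},{"translation":[0,0,-1.5],"roll":0,"fingers":0.6},{"translation":[0,0,-3],"roll":0,"fingers":0.6},{"translation":[0,0,-5],"roll":0,"fingers":0.6},{"translation":[0,0,-7.5],"roll":0,"fingers":0.6},{"translation":[0,0,-10],"roll":0,"fingers":0.6},{"translation":[0.3,0,-12],"roll":0,"fingers":0.6},{"translation":[1,0.3,-13],"roll":0,"fingers":0.6},{"translation":[2.5,0.9,-13.3],"roll":0,"fingers":0.6},{"translation":[4.5,1.6,-13.3],"roll":0,"fingers":0.6},{"translation":[7,2.4,-13.3],"roll":0,"fingers":0.6},{"translation":[9.5,3.3,-13.3],"roll":0,"fingers":0.6},{"translation":[12,4.2,-13.3],"roll":0,"fingers":0.6},{"translation":[14.5,5.1,-13.3],"roll":0,"fingers":0.6},{"translation":[17,5.9,-13.3],"roll":0,"fingers":0.6},{"translation":[19.5,6.8,-13.3],"roll":0,"fingers":0.6},{"translation":[22,7.7,-13.3],"roll":0,"fingers":0.6},{"translation":[24,8.7,-13.3],"roll":0,"fingers":0.6},{"translation":[26,9.9,-13.3],"roll":0,"fingers":0.6},{"translation":[28,11.2,-13.3],"roll":0,"fingers":0.6}]'

```text
clock: 27.25
eef_pos: [0.5121, -0.0412, 0.2021]
tool_rot: [0.707, 0.707, -0.0, -0.0]
ft_force: [0.6, -0.5, -2.7]
grip_width: 0.0559
```

play_rows --motion '[{"translation":[2,1.4,0],"roll":0,"fingers":0.6},{"translation":[4,2.8,0],"roll":0,"fingers":0.6},{"translation":[6,4.2,0],"roll":0,"fingers":0.6},{"translation":[8,5.7,0],"roll":0,"fingers":0.6},{"translation":[10,7.1,0],"roll":0,"fingers":0.6},{"translation":[12,8.5,0],"roll":0,"fingers":0.6},{"translation":[14,10,0],"roll":0,"fingers":0.6},{"translation":[15.5,11.1,0],"roll":0,"fingers":0.6},{"translation":[16.3,11.7,0],"roll":0,"fingers":0.6},{"translation":[16.6,11.9,0],"roll":0,"fingers":0.6},{"translation":[16.6,11.9,0],"roll":0,"fingers":0.6},{"translation":[16.6,11.9,0],"roll":0,"fingers":0.6}]'

```text
clock: 28.25
eef_pos: [0.6307, 0.1231, 0.2018]
tool_rot: [0.707, 0.707, -0.001, -0.0]
ft_force: [-0.1, -0.5, -2.3]
grip_width: 0.0559
```

Run:
```python
from h import *
c=snap('wrist');o=bot.get_obs();print(o['clock'],o['eef_pos'],o['grip_width'],o['ft_force'])
cv2.imwrite('pics/w8.png',c['pixels'][:,:,::-1])
x,y,z=o['eef_pos'];zb=z-.0632
print('stirrer',proj(c,(.6327,.1222,.065)),'base edge',proj(c,(x-.029,y,zb)),'rim',proj(c,(x,y,zb+.09)))
for a in (0,90,180,270): print(proj(c,(.6327+.055*np.cos(np.radians(a)),.1222+.055*np.sin(np.radians(a)),.065)))
```

```text
28.3 [0.63064016 0.12278769 0.20206079] 0.056148573039996916 [ 0.54329533 -0.39829929 -1.7181805 ]
stirrer [277.4 207.2] base edge [277.8 194.2] rim [277.  347.8]
[277.4 270.8]
[348.4 207.3]
[277.4 134.9]
[206.4 207.2]
```

View pics/w8.png

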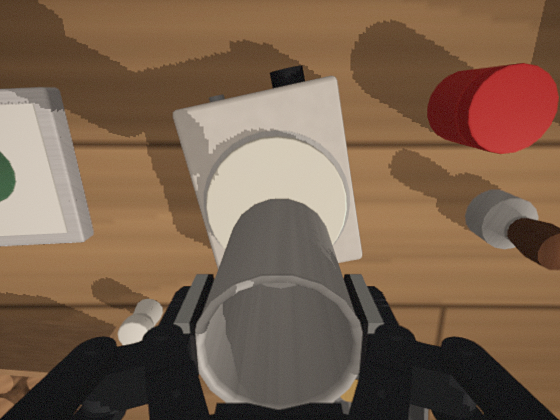

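play_rows --motion '[{"translation":[0,0,1],"roll":0,"fingers":0.6},{"translation":[0,0,2.5],"roll":0,"fingers":0.6},{"translation":[0,0,4],"roll":0,"fingers":0.6},{"translation":[0,0,5.5],"roll":0,"fingers":0.6},{"translation":[0,0,6.5],"roll":0,"fingers":0.6},{"translation":[0,0,7],"roll":0,"fingers":0.6},{"translation":[0,0,7.15],"roll":0,"fingers":0.6},{"translation":[0,0,7.25],"roll":0,"fingers":0.6},{"translation":[0,0,7.35],"roll":0,"fingers":0.6},{"translation":[0,0,7.4],"roll":0,"fingers":0.6},{"translation":[0,0,7.4],"roll":0,"fingers":0.6}]'

```text
clock: 29.22
eef_pos: [0.6318, 0.1235, 0.1291]
tool_rot: [0.707, 0.707, 0.001, 0.0]
ft_force: [0.2, 0.4, -1.9]
grip_width: 0.0557
```

play_rows --motion '[{"translation":[0,0,0.05],"roll":0,"fingers":0.6},{"translation":[0,0,0.1],"roll":0,"fingers":0.6},{"translation":[0,0,0.15],"roll":0,"fingers":0.6},{"translation":[0,0,0.2],"roll":0,"fingers":0.6},{"translation":[0,0,0.2],"roll":0,"fingers":0.6}]'

```text
clock: 29.63
eef_pos: [0.6318, 0.1235, 0.1282]
tool_rot: [0.707, 0.707, 0.001, 0.001]
ft_force: [-1.7, 0.4, 6.0]
grip_width: 0.0562
```

play_rows --motion '[{"translation":[0,0,0],"roll":0,"fingers":-0.2},{"translation":[0,0,0],"roll":0,"fingers":-0.6},{"translation":[0,0,0],"roll":0,"fingers":-1},{"translation":[0,0,0],"roll":0,"fingers":-1},{"translation":[0,0,0],"roll":0,"fingers":-1},{"translation":[0,0,0],"roll":0,"fingers":-1},{"translation":[0,0,-1],"roll":0,"fingers":-1},{"translation":[0,0,-3],"roll":0,"fingers":-1},{"translation":[0,0,-6],"roll":0,"fingers":-1},{"translation":[0,0,-10],"roll":0,"fingers":-1},{"translation":[0,0,-14],"roll":0,"fingers":-1},{"translation":[0,0,-17],"roll":0,"fingers":-1},{"translation":[0,-4,-17],"roll":0,"fingers":-1},{"translation":[0,-8,-17],"roll":0,"fingers":-1},{"translation":[0,-12,-17],"roll":0,"fingers":-1},{"translation":[0,-16,-17],"roll":0,"fingers":-1},{"translation":[0,-20,-17],"roll":0,"fingers":-1},{"translation":[0,-24,-17],"roll":0,"fingers":-1},{"translation":[0,-26,-17],"roll":0,"fingers":-1},{"translation":[0,-26,-17],"roll":0,"fingers":-1}]'

```text
clock: 31.3
eef_pos: [0.3673, 0.1229, 0.2977]
tool_rot: [0.706, 0.708, 0.0, -0.0]
ft_force: [-1.3, -0.0, -0.6]
grip_width: 0.0853
```

Run:
```python
from h import *
t=snap('top');s=snap('scene');o=bot.get_obs();print(o['clock'],o['eef_pos'])
a=t['pixels'][:,:,::-1]
out=[cv2.resize(a[y:y+75,x:x+100],(400,300),interpolation=cv2.INTER_CUBIC) for (x,y) in [(115,250),(195,165),(285,175)]]
b=cv2.resize(s['pixels'][:,:,::-1],(400,300),interpolation=cv2.INTER_AREA)
cv2.imwrite('pics/end.png',np.vstack([np.hstack(out[:2]),np.hstack([out[2],b])]))
```

```text
31.4 [0.37130668 0.12338378 0.29763072]
```

View pics/end.png

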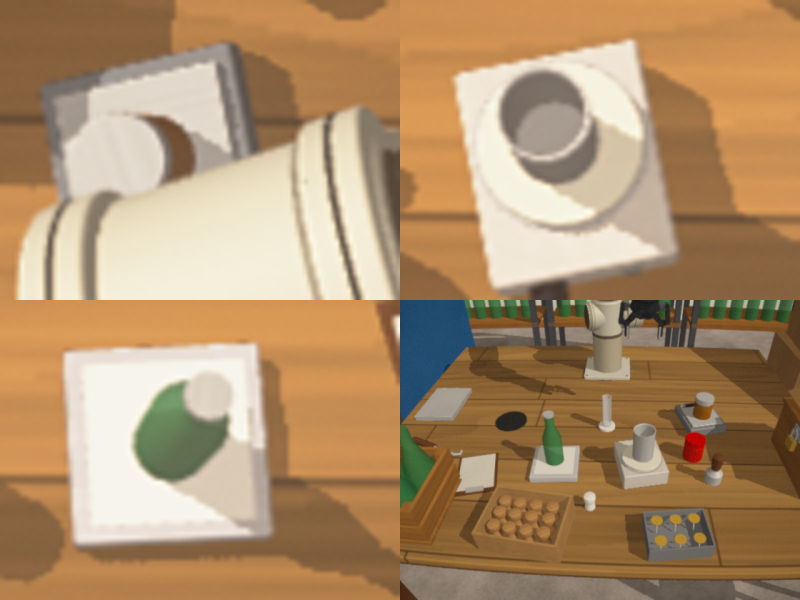

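Run:
```python
from h import *
c=dict(np.load('top.npz'));s=dict(np.load('scene.npz'))
for n,p,z,q in [('beaker',(195+148.5/4-.5,165+112.5/4-.5),.155,(.633,.122)),('bottle',(285+210.5/4-.5,175+95.5/4-.5),.189,(.6155,-.127)),('jar',(146.5,289.5),.114,(.399,.3335))]:
    p=at(c,*p,z);print(n,p,'err mm',((p-q)*1000).round(1))
    print('  scene px pred', (proj(s,[*q,z])/1.4+[400,300]).round(0))
```

```text
beaker [0.6342 0.1221] err mm [1.2 0.1]
  scene px pred [644. 430.]
bottle [ 0.6152 -0.129 ] err mm [-0.3 -2. ]
  scene px pred [549. 414.]
jar [0.4006 0.3275] err mm [ 1.6 -6. ]
  scene px pred [705. 396.]
```

```bash
python3 -c "
from workcell import bot
print(bot.job_done(), bot.get_obs()['clock'])"
```

```text
the job is handed in; nothing more can be done
the job is handed in; nothing more can be done
```

The job is handed in at about 31 s on the robot's clock. I parked the beaker upright on the rubber mat, moved the bottle from the scale to the light plate, the jar from the stirrer to the scale, and the beaker from the mat to the stirrer. Every set-down was slow, with at most about 8 N read at the wrist after contact.

**Final positions:** In the last pictures all three vessels stand upright and released.

| Vessel | Instrument | Offset from plate centre |
|---|---|---|
| beaker | stirrer | about 1 mm |
| bottle | light plate | about 2 mm |
| jar | scale | about 6 mm by one coarse top-view reading |

**Disagreement on the jar:** The 6 mm came from a low-resolution crop in which the lid's edge blends into the pan. The gripper position at release and the scene view both put it within about 2 mm. All readings are under the 15 mm limit.

**Bystanders and red jar:** By eye in the final scene view, the cylinder, stopper, capper and red jar look unmoved. I did not measure them again.

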